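Drive the seized axle pin out of a castor and take the worn wheel out

TASK

The wheel of the castor bolted upside down on the wooden board is worn out: with the drift punch, feel for the plain end of its seized axle pin in the boss on the far side of the fork and push the pin through until it is clear of the wheel but still hangs in the near fork arm, pressing steadily and never with more than 30 N, which would bend the fork. Then lay the punch flat on the bench, clear of the board, lift the wheel out and set it down in the round parts tray, leaving the spanner, transformer and capacitor where they are.

Things in the scene. Friction and masses are not known exactly. Their poses are not given: they have to be found in the camera images.
- holding_board: Wooden board, 170 x 150 x 18 mm, screwed to the bench, carrying a steel castor bolted on upside down (plate 105 x 80 x 4 mm, two upright fork arms). Origin at the centre of the board's underside, z up; its x axis is parallel to the castor's axle and points to the far side, from which the pin is driven (towards -x). Board and castor do not give.
- drive_boss (a point): Middle of the far boss's outer face (board x +24, z 61.5 mm) if the bolts sat mid-slot; axes as the board's. The castor is really bolted up to 6.5 mm to either side of it along y: not measured, to be felt or seen. Boss 22 mm wide, flat, with a 10.4 mm bore; x and z hold exactly. A probe that finds no face at this x but goes 2 mm or more deeper is in the bore.
- fork_top (a point): Middle between the fork arms at the height of their rounded tops (z 75.5 mm), bolts mid-slot; axes as the board's. Arms 28 mm wide along y at the top, 3 mm thick, inner faces 15 mm to either side along x; each has a boss outside, outer faces 24 mm from the middle. Bolt heads reach z 29 mm.
- axle_pin (a joint): How far the seized pin is driven (m, towards board -x). Pin 10 mm thick, head on the near side. At 0 its plain end is 2 mm inside the far boss face; starts at 0 to 0.004, so 2 to 6 mm inside. Stuck by friction: a steady push of 11 to 13 N moves it, no spring. From 0.037 it is clear of the wheel; at 0.046 it leaves the near arm. The punch's shoulder meets the boss at 0.042.
- punch_center (a point): Dark steel drift punch lying on the bench, 136 mm long, 0.12 kg: octagonal shank 14 mm across flats, 88 mm long, held by two flats; then a short cone and a slim round tip, 8 mm thick, 44 mm long. The cone stops in a 10.4 mm bore 44 mm from the end. This point: on the axis, mid-shank, 7 mm above the bench as it lies; x axis along the punch to the tip.
- punch_tip (a point): The flat, slightly bevelled end of the punch's slim tip, on its axis, 90 mm from punch_center along its x.
- wheel_center (a point): Centre of the worn wheel, 75 mm across, 24 mm wide, about 0.14 kg; x axis along its axle. Its bearings are gone: a 26 mm hole round the 10 mm pin, so it has dropped onto the castor's plate and stands upright between the arms near the board's middle, not centred on the pin. Centre at z 59.5, top at z 97 mm, 21 mm above the arms: grip it there across its width and lift straight up.
- tray_floor (a point): Middle of the floor of the round steel parts tray, with small screws in it: 125 mm across the rim, rim 24 mm high, flat floor 80 mm across and 5 mm above the bench. The wheel may stand or lie in it.
- spanner: Bystander: small open-ended spanner, 119 mm long, lying behind the board.
- transformer: Bystander: small transformer, 53 x 50 x 40 mm, standing behind the work.
- capacitor_brown: Bystander: brown capacitor, 22 mm across, 32 mm tall, standing behind the tray.
There are look-alikes about, which are no part of the job. Leave any turquoise look-alike of the part that bears punch_center alone.

How it is judged:
By the outcome, as a careful person would: the job done as asked, in the order asked, and still so for the second after the job is handed in, with the robot touching nothing.
It also fails if it takes over 72 s, if anything falls off the work surface, if the arm or the gripper's body presses on something with over 40 N, if the wrist force passes 120 N, or if a joint passes its speed limit or range.

ROBOT

A 6-joint arm with a two-finger parallel gripper is mounted at the origin on a cart in front of the work surface, level with it; the furniture and walls round the work are solid. World frame = base frame: x ahead of the robot, y to its left, z up, the work surface at z = 0. Lengths are in m, angles in rad, forces in N, time in s.
With the tool pointing down it reaches from about 0.275 to 0.725 m from the base axis. Payload 15.9 kg.
Tool frame: the origin (TCP) lies at the very end of the fingers, on their centre line; the grasp point (between the pads) lies 19 mm behind it; z points along the fingers, y is the line along which they close (so a half turn about z gives the same grasp; the last joint's range is limited). The gripper opens to 85 mm and grips with 20 to 120 N. Pads are 22 mm wide; open, the fingers measure 114 mm over their backs; the gripper's body (76 mm by 85 mm) begins 54 mm behind the grasp point. The pads swing forward as they close: fully open they stand 13 mm farther back than shut.
Start: joints at [1.163, 0.213, -0.034, 1.323, 0, 1.571], TCP at [0.198, 0.459, 0.231] pointing down, gripper open.
Joint ranges: [-2.98, 2.98], [-0.74, 1.72], [-1.14, 1.35], [-2.1, 2.04], [-1.57, 1.44], [-3.14, 3.14]. Speed limits (rad/s): [1.89, 1.89, 2.39, 2.57, 3.14, 3.14].

INTERFACE

Orientations are given as a rotation vector (axis times angle).
In Python, from cell import * gives the robot as it stands. The module is installed in compiled form; this text tells all that it offers.
- The arm moves only by the tool step_arm, never from a script. Its argument "moves" is a list of rows, each a list of 7 numbers: the turn, a rotation vector about the tool's x, y, z each as a share of 60 degrees, from -1 to 1, then the shift along the tool's x, y, z each as a share of 80 mm, from -1 to 1, then the closure, from -1 (fully open) to 1 (shut), so that 0 is half open. A call has 1 to 12 rows; each row shifts and turns the commanded pose from where the row before left it, along the tool's axes as they then stand; what a row does not reach is not made up. A row lasts 1/10 s, in which the tool goes at most 50 mm and 8.59 degrees, less where a joint would pass 70% of its speed; a pose out of reach is approached as far as the arm can. A call with a number of a shift or a turn outside -1 to 1 is refused whole. A call with a gripper value outside its range is refused whole. The fingers move at their own pace and stop on an object; "grip_force" is the grip in N (left out, the last holds). Time passes only in rows, so rows that do not move let the fingers close. It gives the time, the measured TCP pose, the force, the opening and the grip force at its end, in the units of the state.
- observe(): the state, without advancing time (a new reading comes with each control period).
- read_camera(name): name is "scene" or "top"; returns a dict with "img" (400x640x3 uint8, red, green, blue), "depth" (400x640 float32, m along the optical axis (not along the pixel's ray), 0 where there is no reading), "fx", "fy", "cx", "cy" (pixels), "eye" and "rotation" of the camera in the world. Camera axes: x right, y up, looking along -z (the intrinsics and any distortion apply to the point x, -y, -z); pixel columns grow to the right and rows downward; lengths in m; the calibration is good to about 2 mm. A picture is of the moment at which its call begins.
- job_done(): hands the job in; it is judged then, once.
Trained networks look in the newest picture that a camera, given by its name, has taken for a name from the list of things; names that differ only in an ending like _2 or _b are one class to them, and where a whole thing is asked for, a point or a joint stands for the part that bears it (a point fixed in the world has none). Each returns a list of dicts, best first, with "conf" (0 to 1); they miss things now and then, are a little off and sometimes report something else, mostly with a low value. They report only what shows in the picture. A call takes as long as a camera call. They do not tell look-alikes from the thing itself.
- find_in(camera, label): "uv" ([column, row] in pixels, amid what is visible of it).
- place_of(camera, label): "uv" ([column, row] in pixels: a listed point, or the origin of a listed thing).
The state is a dict: "clock": time; "q": joint angles; "joint_vel": joint speeds; "joint_torque": joint torques, N m; "ee_pos": TCP position; "orientation": TCP orientation; "force": force on the tool from outside, world axes, zero at the start; "torque": the same for the moment, N m; "width": opening from 0.0 (shut) to 1.0 (fully open); "finger_force": force on a finger pad.
Only numpy, scipy, OpenCV 4.12 (cv2) and the standard library are available. Lean on these libraries where they do the work, as an engineer would, in place of code of your own. Each camera call takes 0.05 s, during which the arm holds its last target. There are 200 camera calls.

## Working session

There is one attempt and no reset: what is moved stays moved. The work goes in short steps, Python scripts to look and compute and a tool call to move; the robot and the scene stay as the last step left them, time stands still between calls to the robot, and variables do not carry over. Pictures are saved under pics/ and viewed, at most 10 in all, crops included, and the job is handed in when it is done.

Besides the shell and the picture viewer there is one more tool, called after "Request:" as a command line: name --pt "numbers of a row" for each row, then --argument value for the rest. step_arm: Moves the arm, as the interface text tells. Its arguments: {"type":"object","properties":{"moves":{"type":"array"},"grip_force":{"type":"number"}},"required":["moves"]}

```bash
mkdir -p pics; cat > h.py <<'E'
from cell import *
import numpy as np, cv2
from scipy.spatial.transform import Rotation as R
def world(c,uv,z=None):
    u,v=uv; d=np.array([(u-c['cx'])/c['fx'],-(v-c['cy'])/c['fy'],-1.0])
    Rm=np.array(c['rotation']); Rm=Rm if Rm.shape==(3,3) else R.from_rotvec(Rm).as_matrix()
    e=np.array(c['eye']); r=Rm@d
    if z is not None: return e+r*(z-e[2])/r[2]
    return e+r*c['depth'][int(round(v)),int(round(u))]
def save(n,img): cv2.imwrite('pics/'+n,cv2.cvtColor(img,cv2.COLOR_RGB2BGR))
E
python3 - <<'E'
from h import *
Z=dict(holding_board=0,drive_boss=.0615,fork_top=.0755,punch_center=.007,punch_tip=.007,wheel_center=.0595,tray_floor=.005,spanner=0,transformer=0,capacitor_brown=0)
print(observe())
for n in ('top','scene'):
    c=read_camera(n); save(n+'1.png',c['img']); np.save(n+'.npy',c,allow_pickle=True)
    print(n,c['eye'],c['rotation'],c['fx'])
    for k,z in Z.items():
        print(k,[(np.round(r['uv']).tolist(),round(r['conf'],2),world(c,r['uv'],z).round(3).tolist()) for r in place_of(n,k)[:3]])
E
```

```text
{'clock': 0.0, 'q': array([ 1.16301372e+00,  2.13379297e-01, -3.50456999e-02,  1.32348434e+00,
        3.38497381e-06,  1.57079537e+00]), 'joint_vel': array([-0.00013913, -0.00125328,  0.00052758,  0.00047919, -0.00035636,
       -0.00052879]), 'joint_torque': array([-1.51387954e-03, -6.86161065e+01,  4.87116623e+01,  1.76744163e-02,
       -1.31516658e-04,  5.00196364e-06]), 'ee_pos': array([0.19815625, 0.4587004 , 0.23080991]), 'orientation': array([-6.36066687e-01, -3.07629385e+00,  1.71089537e-03]), 'force': array([0.14333288, 0.95063765, 0.26839436]), 'torque': array([-0.02753448,  0.03745764, -0.02306899]), 'finger_force': 0.0, 'width': 1.0013723629980433}
top [ 0.31667293 -0.15008456  1.78666352] [ 0.13160418 -0.10524255 -1.55666095] 464.9975167065604
holding_board [([273.0, 227.0], 0.61, [0.487, 0.064, 0.0]), ([266.0, 172.0], 0.31, [0.703, 0.099, 0.0])]
drive_boss [([272.0, 215.0], 0.83, [0.526, 0.06, 0.062]), ([268.0, 171.0], 0.57, [0.694, 0.082, 0.062]), ([276.0, 223.0], 0.55, [0.496, 0.044, 0.062])]
fork_top [([274.0, 222.0], 0.59, [0.496, 0.052, 0.075])]
punch_center [([4
[... 619 characters left out ...]
0], 0.65, [0.484, 0.022, 0.0])]
drive_boss [([288.0, 187.0], 0.84, [0.527, 0.043, 0.062])]
fork_top [([279.0, 184.0], 0.72, [0.498, 0.051, 0.076])]
punch_center [([441.0, 306.0], 0.64, [0.621, -0.581, 0.007]), ([302.0, 235.0], 0.5, [0.476, -0.172, 0.007])]
punch_tip [([445.0, 278.0], 0.74, [0.698, -0.517, 0.007]), ([270.0, 238.0], 0.5, [0.388, -0.138, 0.007])]
wheel_center [([278.0, 191.0], 0.68, [0.488, 0.038, 0.06])]
tray_floor [([250.0, 175.0], 0.82, [0.483, 0.337, 0.005]), ([301.0, 235.0], 0.65, [0.473, -0.167, 0.005])]
spanner [([327.0, 186.0], 0.4, [0.711, 0.1, 0.0])]
transformer [([304.0, 234.0], 0.2, [0.487, -0.159, 0.0])]
capacitor_brown [([299.0, 174.0], 0.52, [0.667, 0.257, 0.0])]
```

```bash
python3 - <<'E'
from h import *
t=np.load('top.npy',allow_pickle=True).item();s=np.load('scene.npy',allow_pickle=True).item()
a=cv2.resize(t['img'][140:290,190:460],None,fx=2.9,fy=2.9,interpolation=cv2.INTER_CUBIC)
b=cv2.resize(s['img'][150:330,220:480],None,fx=3,fy=3,interpolation=cv2.INTER_CUBIC)
save('a.png',a);save('b.png',b)
E
```

```text
(no output)
```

View pics/a.png

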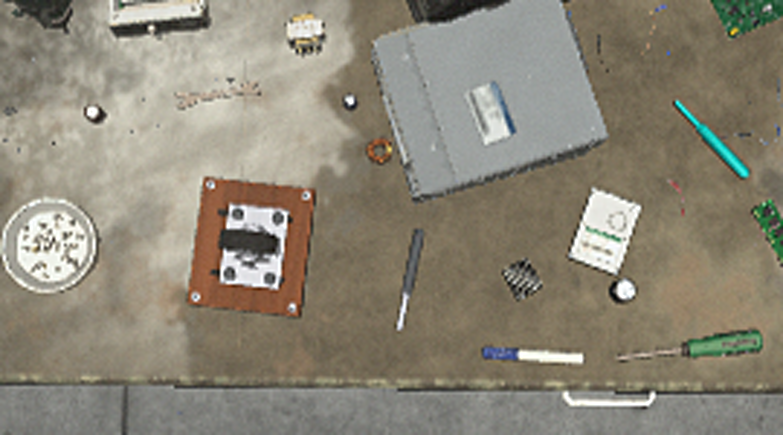

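View pics/b.png

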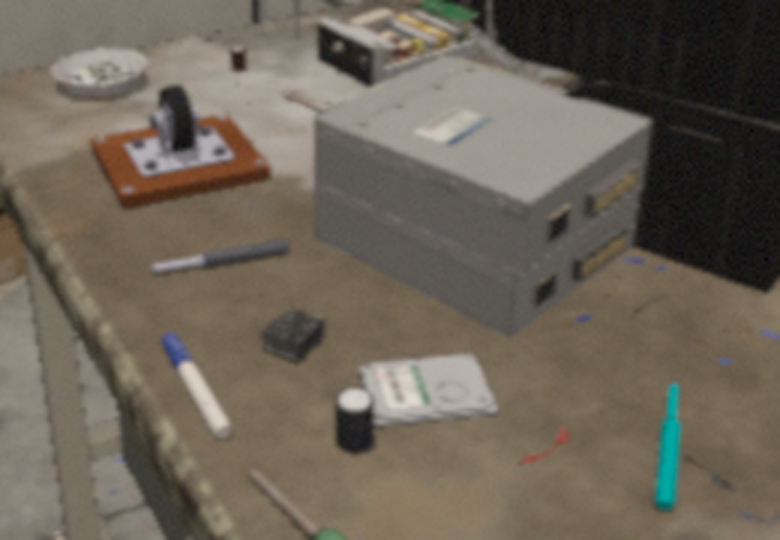

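```bash
python3 - <<'E'
from h import *
t=np.load('top.npy',allow_pickle=True).item();s=np.load('scene.npy',allow_pickle=True).item()
# board, top cam
for n,c,box in (('top',t,(245,195,305,255)),('scene',s,(245,180,315,225))):
    x0,y0,x1,y1=box; hsv=cv2.cvtColor(c['img'],cv2.COLOR_RGB2HSV)
    m=((hsv[...,0]<14)&(hsv[...,1]>110)&(hsv[...,2]>50)).astype(np.uint8); k=np.zeros_like(m);k[y0:y1,x0:x1]=1;m*=k
    vs,us=np.nonzero(m); P=np.array([world(c,(u,v),.018)[:2] for u,v in zip(us,vs)],np.float32)
    (cx,cy),wh,a=cv2.minAreaRect(P); print(n,'board',len(P),cx,cy,wh,a, P.mean(0))
# depth-based: wheel top (z>.08)
for n,c,box in (('top',t,(255,205,300,245)),('scene',s,(260,170,300,215))):
    x0,y0,x1,y1=box
    P=np.array([world(c,(u,v)) for u in range(x0,x1) for v in range(y0,y1)])
    print(n,'z pct',np.percentile(P[:,2],[5,50,90,99]))
    q=P[P[:,2]>.08]; print('wheel top',len(q),q.mean(0) if len(q) else 0,np.ptp(q,axis=0) if len(q) else 0)
    if len(q)>5: print(cv2.fitLine(q[:,:2].astype(np.float32),cv2.DIST_L2,0,.01,.01).ravel())
for n,c,box in (('top',t,(322,214,340,258)),('scene',s,(266,226,320,244))):
    x0,y0,x1,y1=box; g=c['img'][y0:y1,x0:x1].astype(float)
    lab=cv2.cvtColor(c['img'],cv2.COLOR_RGB2HSV)[y0:y1,x0:x1].astype(int)
    m=(lab[...,1]<45).astype(np.uint8); nn,L,st,ce=cv2.connectedComponentsWithStats(m); i=1+np.argmax(st[1:,4]); 
    vs,us=np.nonzero(L==i); P=np.array([world(c,(u+x0,v+y0),.007)[:2] for u,v in zip(us,vs)],np.float32)
    l=cv2.fitLine(P,cv2.DIST_L2,0,.001,.001).ravel(); p=(P-l[2:])@l[:2]
    print(n,'punch',len(P),l,'ends',l[2:]+l[:2]*p.min(),l[2:]+l[:2]*p.max(),np.ptp(p))
E
```

```text
top board 1039 0.49421393871307373 0.04972432553768158 (0.14912459254264832, 0.1685422658920288) 84.34423828125 [0.49204022 0.0508136 ]
scene board 693 0.4881936311721802 0.03335906192660332 (0.17124418914318085, 0.16910339891910553) 84.02688598632812 [0.47845054 0.01298696]
top z pct [-0.00217402  0.01785247  0.06230657  0.10014305]
wheel top 116 [0.47721424 0.02887739 0.25192847] [0.19137883 0.2273533  1.70651751]
[0.6556937  0.755027   0.47721425 0.02887739]
scene z pct [-0.00099334  0.01787024  0.06180516  0.09625623]
wheel top 83 [ 0.47315259 -0.01668909  0.11481662] [0.40515503 1.08012928 0.52025568]
[ 0.35128808  0.93626744  0.47315258 -0.01668909]
top punch 113 [ 0.98147637 -0.19158319  0.46052188 -0.16035943] ends [ 0.3884005 -0.1462814] [ 0.5196244  -0.17189617] 0.13370053
scene punch 216 [ 0.98159844 -0.1909569   0.45494035 -0.15909159] ends [ 0.38549355 -0.14558165] [ 0.5203163  -0.17180961] 0.1373502
```

```bash
cat >> h.py <<'E'
def plan(p,yaw):
    """total shares: turn about tool z, then shift in tool axes at the goal yaw (tool x heading, deg)"""
    o=observe(); M=R.from_rotvec(o['orientation']).as_matrix(); y0=np.degrees(np.arctan2(M[1,0],M[0,0]))
    a=np.radians(yaw); X=np.array([np.cos(a),np.sin(a),0]); Z=np.array([0,0,-1.]); Y=np.cross(Z,X)
    d=np.array(p)-o['ee_pos']; dy=(yaw-y0+180)%360-180
    print('t',round(o['clock'],2),'pos',o['ee_pos'].round(4),'yaw',round(y0,2),'tilt',M[:,2].round(4),'F',np.round(o['force'],1),'w',round(o['width'],3))
    print('turnz',round(-dy/60,4),'shift',np.round([d@X/.08,d@Y/.08,d@Z/.08],3))
E
python3 -c "
from h import *
plan([.475,-.163,.15],169)"
```

```text
t 1.1 pos [0.1983 0.459  0.2313] yaw 156.63 tilt [-0. -0. -1.] F [ 0.5  0.7 -0.3] w 0.998
turnz -0.2061 shift [-4.879 -6.972  1.016]
```

Request:
step_arm --pt "0 0 -0.103 0 0 0 0" --pt "0 0 -0.103 0 0 0 0" --pt "0 0 0 -0.305 -0.436 0.06 0" --pt "0 0 0 -0.305 -0.436 0.06 0" --pt "0 0 0 -0.305 -0.436 0.06 0" --pt "0 0 0 -0.305 -0.436 0.06 0" --pt "0 0 0 -0.305 -0.436 0.06 0" --pt "0 0 0 -0.305 -0.436 0.06 0" --pt "0 0 0 -0.305 -0.436 0.06 0" --pt "0 0 0 -0.305 -0.436 0.06 0" --pt "0 0 0 -0.305 -0.436 0.06 0" --pt "0 0 0 -0.305 -0.436 0.06 0"

```text
clock: 2.3
ee_pos: [0.3717, 0.0683, 0.1834]
orientation: [0.301, 3.126, 0.0]
force: [0.3, 1.0, -0.6]
width: 0.498
finger_force: 0.0
```

```bash
python3 -c "
from h import *
plan([.475,-.163,.05],169)"
```

```text
t 2.3 pos [0.3717 0.0683 0.1834] yaw 169.0 tilt [ 8.e-04  2.e-04 -1.e+00] F [ 0.3  1.  -0.6] w 0.498
turnz -0.0001 shift [-1.82  -2.592  1.667]
```

Request:
step_arm --pt "0 0 0 -0.3 -0.43 0.2 0" --pt "0 0 0 -0.3 -0.43 0.25 0" --pt "0 0 0 -0.3 -0.43 0.25 0" --pt "0 0 0 -0.3 -0.43 0.25 0" --pt "0 0 0 -0.25 -0.35 0.25 0" --pt "0 0 0 -0.15 -0.2 0.2 0" --pt "0 0 0 0 0 0 0" --pt "0 0 0 0 0 0 0"

```text
clock: 3.1
ee_pos: [0.4618, -0.1327, 0.0711]
orientation: [-0.303, -3.126, -0.001]
force: [0.1, -0.7, 0.7]
width: 0.497
finger_force: 0.0
```

```bash
python3 -c "
from h import *
plan([.475,-.163,.002],169)
c=read_camera('scene'); save('c.png',cv2.resize(c['img'][120:290,200:400],None,fx=3.5,fy=3.5,interpolation=cv2.INTER_CUBIC))"
```

```text
t 3.1 pos [ 0.4618 -0.1327  0.0711] yaw 168.94 tilt [-9.e-04  4.e-04 -1.e+00] F [ 0.1 -0.7  0.7] w 0.497
turnz -0.0009 shift [-0.234 -0.341  0.864]
```

View pics/c.png

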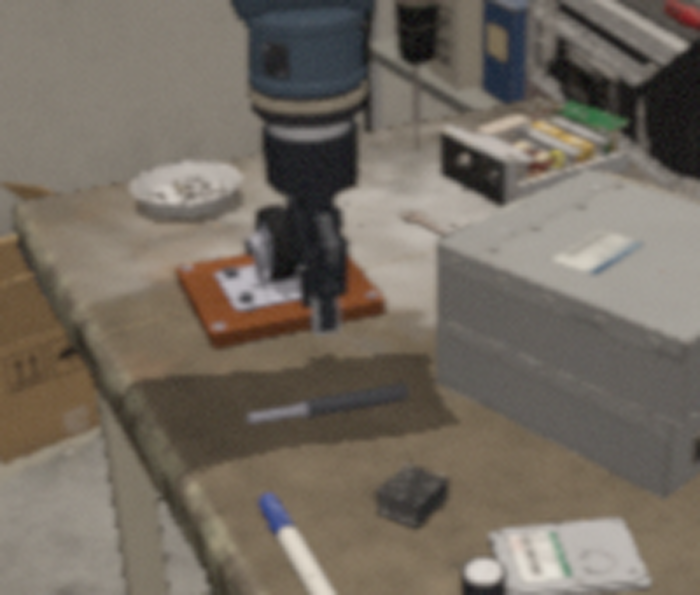

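The gripper (fingertips at about 325,325 in the crop) stands beside the punch (shank 310–405, row 400), and the view matches the measured pose. I'll move over it and descend.

Request:
step_arm --pt "0 0 0 -0.12 -0.17 0.1 0" --pt "0 0 0 -0.115 -0.17 0.15 0" --pt "0 0 0 0 0 0.2 0" --pt "0 0 0 0 0 0.2 0" --pt "0 0 0 0 0 0.12 0" --pt "0 0 0 0 0 0.06 0" --pt "0 0 0 0 0 0 0" --pt "0 0 0 0 0 0 0"

```text
clock: 3.95
ee_pos: [0.4759, -0.163, 0.0055]
orientation: [0.301, 3.126, -0.0]
force: [-0.9, -0.8, 0.5]
width: 0.504
finger_force: 0.0
```

```bash
python3 -c "
from h import *
plan([.475,-.163,.002],169)
for n in ('top','scene'):
    c=read_camera(n)
    for k in ('punch_center','punch_tip'): print(n,k,[(r['uv'],r['conf'],world(c,r['uv'],.007).round(4)) for r in place_of(n,k)[:2]])"
```

```text
t 3.95 pos [ 0.4759 -0.163   0.0055] yaw 169.01 tilt [ 8.e-04 -3.e-04 -1.e+00] F [-0.9 -0.8  0.5] w 0.504
turnz 0.0002 shift [ 0.011 -0.002  0.044]
top punch_center [([437.9, 193.7], 0.57, array([ 0.6215, -0.5719,  0.007 ])), ([272.3, 217.4], 0.49, array([0.5227, 0.0668, 0.007 ]))]
top punch_tip [([421.5, 175.4], 0.5, array([ 0.6931, -0.5102,  0.007 ]))]
scene punch_center [([440.8, 305.4], 0.81, array([ 0.6225, -0.5801,  0.007 ])), ([301.6, 236.3], 0.58, array([ 0.4717, -0.1766,  0.007 ]))]
scene punch_tip [([274.4, 237.4], 0.68, array([ 0.3999, -0.1431,  0.007 ])), ([446.4, 277.6], 0.55, array([ 0.7031, -0.5162,  0.007 ]))]
```

Request:
step_arm --pt "0 0 0 0 0 0.04 0" --pt "0 0 0 0 0 0 0.6" --pt "0 0 0 0 0 0 1" --pt "0 0 0 0 0 0 1" --pt "0 0 0 0 0 0 1" --pt "0 0 0 0 0 0 1" --pt "0 0 0 0 0 0 1" --pt "0 0 0 0 0 0 1" --grip_force 90

```text
clock: 5.05
ee_pos: [0.4754, -0.1629, 0.0019]
orientation: [-0.301, -3.127, 0.0]
force: [-3.5, 1.0, 5.8]
width: 0.12
finger_force: 88.2
```

Request:
step_arm --pt "0 0 0 0 0 -0.1 1" --pt "0 0 0 0 0 -0.3 1" --pt "0 0 0 0 0 -0.3 1" --pt "0 0 0 0 0 -0.3 1" --pt "0 0 0 0 0 -0.2 1" --pt "0 0 0 0 0 0 1"

```text
clock: 5.65
ee_pos: [0.4768, -0.1634, 0.1001]
orientation: [0.301, 3.124, -0.001]
force: [0.1, 0.5, -1.9]
width: 0.126
finger_force: 88.4
```

```bash
python3 -c "
from h import *
plan([.475,-.163,.1],169)
c=read_camera('scene'); save('d.png',cv2.resize(c['img'][150:260,240:360],None,fx=5,fy=5,interpolation=cv2.INTER_CUBIC))
# board yaw from edges, punch yaw now
"
```

```text
t 5.65 pos [ 0.4768 -0.1634  0.1001] yaw 168.99 tilt [ 0.0035 -0.0012 -1.    ] F [ 0.1  0.5 -1.9] w 0.126
turnz -0.0001 shift [0.023 0.001 0.001]
```

View pics/d.png

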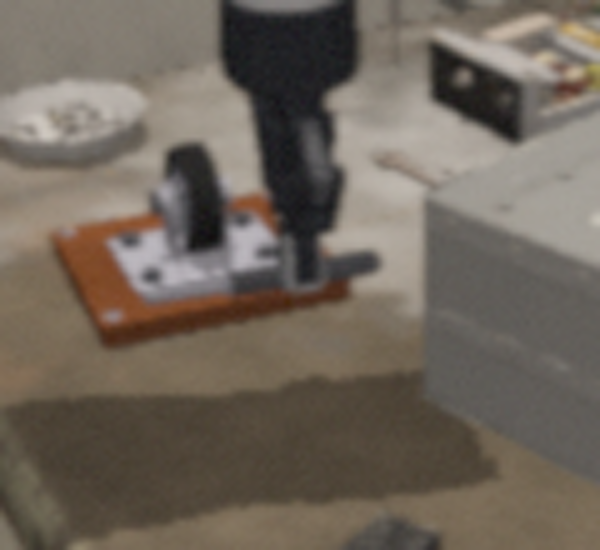

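```bash
python3 - <<'E'
from h import *
t=np.load('top.npy',allow_pickle=True).item()
hsv=cv2.cvtColor(t['img'],cv2.COLOR_RGB2HSV)
m=((hsv[...,0]<14)&(hsv[...,1]>110)&(hsv[...,2]>50)).astype(np.uint8); k=np.zeros_like(m);k[195:255,245:305]=1;m*=k
m=cv2.morphologyEx(m,cv2.MORPH_OPEN,np.ones((3,3)))
# side edges per row, near/far edges per column
def fit(pts,exc):
    P=np.array([world(t,p,.018)[:2] for p in pts],np.float32); l=cv2.fitLine(P,cv2.DIST_HUBER,0,.001,.001).ravel()
    return np.degrees(np.arctan2(l[1],l[0]))%180,l[2:]
vs,us=np.nonzero(m); r0,r1,c0,c1=vs.min()+6,vs.max()-6,us.min()+6,us.max()-6
L=[(us[vs==v].min()-.5,v) for v in range(r0,r1)];Rr=[(us[vs==v].max()+.5,v) for v in range(r0,r1)]
T=[(u,vs[us==u].min()-.5) for u in range(c0,c1)];B=[(u,vs[us==u].max()+.5) for u in range(c0,c1)]
for n,p in zip('LRTB',(L,Rr,T,B)): print(n,fit(p,0))
# tall things around: max height map
H=np.array([[*world(t,(u,v))] for u in range(300,345) for v in range(140,225)])
b=H[(H[:,2]>.05)&(H[:,2]<.4)]; print('box',b.min(0),b.max(0)); 
plan([.477,.035,.13],174.3)
E
```

```text
L (np.float32(174.13412), array([0.50016826, 0.12397151], dtype=float32))
R (np.float32(174.3518), array([ 0.47830534, -0.02330702], dtype=float32))
T (np.float32(84.88136), array([0.57900375, 0.04933927], dtype=float32))
B (np.float32(85.43864), array([0.41067553, 0.0612885 ], dtype=float32))
box [ 0.54726731 -0.20656282  0.05986828] [ 0.81420454 -0.1078843   0.27437192]
t 5.7 pos [ 0.4761 -0.1632  0.0986] yaw 169.0 tilt [ 1.9e-03 -6.0e-04 -1.0e+00] F [-0.  -0.3 -0.6] w 0.126
turnz -0.0884 shift [ 0.235  2.466 -0.392]
```

Request:
step_arm --pt "0 0 -0.045 0 0 -0.2 1" --pt "0 0 -0.045 0 0 -0.2 1" --pt "0 0 0 0.03 0.3 0 1" --pt "0 0 0 0.03 0.4 0 1" --pt "0 0 0 0.03 0.4 0 1" --pt "0 0 0 0.03 0.4 0 1" --pt "0 0 0 0.03 0.4 0 1" --pt "0 0 0 -0.2 0.35 0 1" --pt "0 0 0 -0.35 0.2 0 1" --pt "0 0 0 -0.4 0 0 1" --pt "0 0 0 -0.4 0 0 1" --pt "0 0 0 -0.4 0 0 1"

```text
clock: 6.9
ee_pos: [0.6226, 0.0197, 0.1283]
orientation: [-0.153, -3.136, 0.0]
force: [0.9, 0.6, -1.1]
width: 0.123
finger_force: 88.4
```

```bash
cat >> h.py <<'E'
B0=np.array([.4945,.050]); BY=np.radians(-5.6); BX=np.array([np.cos(BY),np.sin(BY)]); BYv=np.array([-BX[1],BX[0]])
def bw(x,y): return B0+x*BX+y*BYv
def bpos():
    o=observe(); d=o['ee_pos'][:2]-B0; f=o['force']
    return np.round([d@BX*1e3,d@BYv*1e3,o['ee_pos'][2]*1e3],2),np.round([f[:2]@BX,f[:2]@BYv,f[2]],1)
E
python3 -c "
from h import *
plan([*bw(.154,0),.0566],174.4);print(bpos())"
```

```text
t 6.9 pos [0.6226 0.0197 0.1283] yaw 174.42 tilt [-1.7e-03 -1.0e-04 -1.0e+00] F [ 0.9  0.6 -1.1] w 0.123
turnz 0.0004 shift [-0.294  0.22   0.896]
(array([130.45, -17.63, 128.27]), array([ 0.8,  0.6, -1.1]))
```

Request:
step_arm --pt "0 0 0 -0.15 0.12 0.1 1" --pt "0 0 0 -0.1 0.1 0.2 1" --pt "0 0 0 0 0 0.25 1" --pt "0 0 0 0 0 0.2 1" --pt "0 0 0 0 0 0.1 1" --pt "0 0 0 0 0 0.04 1" --pt "0 0 0 0 0 0 1" --pt "0 0 0 0 0 0 1"

```text
clock: 7.7
ee_pos: [0.6439, 0.0352, 0.0592]
orientation: [0.154, 3.137, 0.0]
force: [0.3, 0.6, -1.1]
width: 0.125
finger_force: 88.4
```

```bash
python3 -c "
from h import *
plan([*bw(.120,0),.0566],174.4);print(bpos())
c=read_camera('scene'); save('e.png',cv2.resize(c['img'][150:240,240:360],None,fx=6,fy=6,interpolation=cv2.INTER_CUBIC))"
```

```text
t 7.7 pos [0.6439 0.0352 0.0592] yaw 174.39 tilt [ 9.e-04  1.e-04 -1.e+00] F [ 0.3  0.6 -1.1] w 0.125
turnz -0.0001 shift [0.377 0.002 0.032]
(array([150.14,  -0.16,  59.18]), array([ 0.3,  0.6, -1.1]))
```

View pics/e.png

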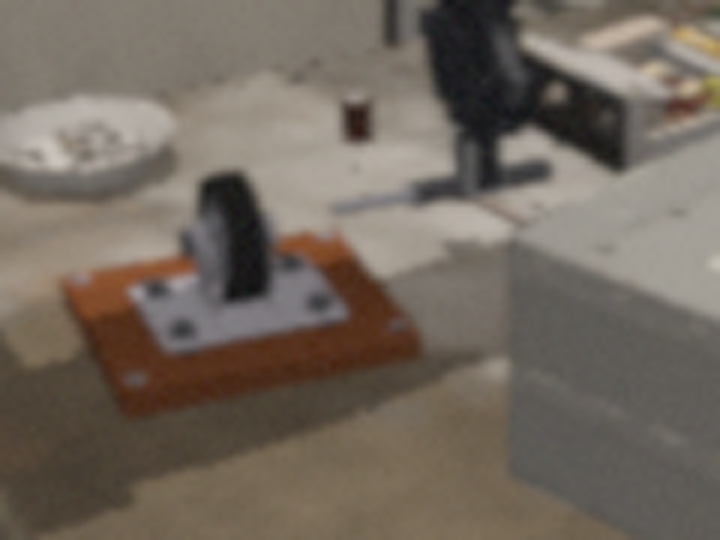

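The punch is held level with its tip at (335,210), facing the far boss beside the wheel at (235,235). I'll approach to just short of the face.

Request:
step_arm --pt "0 0 0 0.1 0 0.02 1" --pt "0 0 0 0.15 0 0.012 1" --pt "0 0 0 0.12 0 0 1" --pt "0 0 0 0.03 0 0 1" --pt "0 0 0 0 0 0 1" --pt "0 0 0 0 0 0 1"

```text
clock: 8.35
ee_pos: [0.6121, 0.0383, 0.0562]
orientation: [0.154, 3.137, 0.0]
force: [-0.3, 0.6, -1.3]
width: 0.122
finger_force: 88.4
```

Request:
step_arm --pt "0 0 0 0.015 0 0 1" --pt "0 0 0 0 0 0 1"

```text
clock: 8.55
ee_pos: [0.6106, 0.0384, 0.0559]
orientation: [-0.154, -3.138, 0.0]
force: [-0.8, 0.0, -0.9]
width: 0.121
finger_force: 88.4
```

```bash
python3 -c "
from h import *
plan([*bw(.120,0),.0566],174.4);print(bpos())"
```

```text
t 8.55 pos [0.6106 0.0384 0.0559] yaw 174.39 tilt [-1.e-04  0.e+00 -1.e+00] F [-0.8  0.  -0.9] w 0.121
turnz -0.0002 shift [-0.041  0.003 -0.009]
(array([116.72,  -0.23,  55.85]), array([-0.8, -0. , -0.9]))
```

Request:
step_arm --pt "0 0 0 0.0125 0 -0.009 1" --pt "0 0 0 0 0 0 1"

```text
clock: 8.75
ee_pos: [0.6096, 0.0385, 0.0567]
orientation: [-0.154, -3.138, -0.0]
force: [0.4, -0.7, -1.0]
width: 0.125
finger_force: 88.4
```

Request:
step_arm --pt "0 0 0 0.0125 0 0 1" --pt "0 0 0 0 0 0 1"

```text
clock: 8.95
ee_pos: [0.6085, 0.0386, 0.0567]
orientation: [-0.154, -3.138, 0.0]
force: [-0.3, -0.2, -1.3]
width: 0.124
finger_force: 88.4
```

Request:
step_arm --pt "0 0 0 0.0125 0 0 1" --pt "0 0 0 0 0 0 1"

```text
clock: 9.15
ee_pos: [0.6075, 0.0387, 0.0566]
orientation: [-0.154, -3.138, -0.0]
force: [-0.4, 0.7, -2.0]
width: 0.126
finger_force: 88.4
```

Request:
step_arm --pt "0 0 0 0.0125 0 0 1" --pt "0 0 0 0 0 0 1"

```text
clock: 9.35
ee_pos: [0.6072, 0.0388, 0.057]
orientation: [0.154, 3.136, -0.0]
force: [4.3, -0.3, -0.0]
width: 0.124
finger_force: 88.4
```

```bash
python3 - <<'E'
from h import *
t=np.load('top.npy',allow_pickle=True).item()
hsv=cv2.cvtColor(t['img'],cv2.COLOR_RGB2HSV)
m=((hsv[...,1]<70)&(hsv[...,2]>110)).astype(np.uint8);k=np.zeros_like(m);k[205:244,258:294]=1;m*=k
n,L,st,ce=cv2.connectedComponentsWithStats(m)
P=[]
for i in range(1,n):
    if st[i,4]>15: P+= [world(t,(u,v),.022)[:2] for v,u in zip(*np.nonzero(L==i))]
P=np.array(P,np.float32)-B0; Q=np.c_[P@BX,P@BYv]*1e3
print(len(Q),np.percentile(Q,[1,3,97,99],axis=0).round(1))
b=((hsv[...,0]<14)&(hsv[...,1]>110)&(hsv[...,2]>50));k=np.zeros_like(b);k[195:255,245:305]=1;vs,us=np.nonzero(b&k)
P=np.array([world(t,p,.018)[:2] for p in zip(us,vs)])-B0;Q=np.c_[P@BX,P@BYv]*1e3
print(np.percentile(Q,[.5,1,99,99.5],axis=0).round(1)); print(bpos())
E
```

```text
383 [[-52.1 -43.4]
 [-50.7 -42.2]
 [ 51.8  33.5]
 [ 53.2  34.9]]
[[-84.1 -74.3]
 [-83.5 -73.9]
 [ 82.9  73.1]
 [ 83.5  73.7]]
(array([113.26,  -0.19,  56.97]), array([ 4.3,  0.1, -0. ]))
```

Request:
step_arm --pt "0 0 0 -0.03 0 0.003 1" --pt "0 0 0 0 -0.025 0 1" --pt "0 0 0 0 -0.025 0 1" --pt "0 0 0 0.018 0 0 1" --pt "0 0 0 0 0 0 1"

```text
clock: 9.85
ee_pos: [0.6068, 0.0346, 0.0563]
orientation: [-0.154, -3.137, 0.0]
force: [-0.4, 0.2, -1.1]
width: 0.125
finger_force: 88.4
```

Request:
step_arm --pt "0 0 0 0.0125 0 0 1" --pt "0 0 0 0 0 0 1"

```text
clock: 10.05
ee_pos: [0.606, 0.0348, 0.0565]
orientation: [-0.154, -3.138, 0.0]
force: [-0.3, -0.5, -1.5]
width: 0.126
finger_force: 88.5
```

Request:
step_arm --pt "0 0 0 0.01 0 0 1" --pt "0 0 0 0 0 0 1"

```text
clock: 10.25
ee_pos: [0.6052, 0.0349, 0.0564]
orientation: [-0.153, -3.138, 0.0]
force: [-0.6, -0.6, -0.9]
width: 0.122
finger_force: 88.5
```

```bash
python3 -c "
from h import *
print(bpos())"
```

```text
(array([111.67,  -4.26,  56.4 ]), array([-0.6, -0.6, -0.9]))
```

Request:
step_arm --pt "0 0 0 0.0125 0 0 1" --pt "0 0 0 0.0125 0 0 1" --pt "0 0 0 0 0 0 1"

```text
clock: 10.55
ee_pos: [0.6032, 0.0351, 0.0564]
orientation: [-0.154, -3.138, 0.0]
force: [-0.6, -1.4, -1.3]
width: 0.122
finger_force: 88.5
```

Request:
step_arm --pt "0 0 0 0.0125 0 0 1" --pt "0 0 0 0 0 0 1"

```text
clock: 10.75
ee_pos: [0.6023, 0.0352, 0.0564]
orientation: [0.154, 3.138, -0.0]
force: [0.1, -1.5, -1.6]
width: 0.124
finger_force: 88.5
```

```bash
python3 -c "
from h import *
print(bpos())"
```

```text
(array([108.74,  -4.23,  56.44]), array([ 0.3, -1.5, -1.6]))
```

Request:
step_arm --pt "0 0 0 0.0125 -0.005 0 1" --pt "0 0 0 0 0 0 1"

```text
clock: 10.95
ee_pos: [0.6022, 0.0349, 0.0568]
orientation: [0.154, 3.136, 0.0]
force: [4.6, -1.9, -1.6]
width: 0.12
finger_force: 88.4
```

Request:
step_arm --pt "0 0 0 0.0125 0 0 1" --pt "0 0 0 0 0 0 1"

```text
clock: 11.15
ee_pos: [0.602, 0.035, 0.0572]
orientation: [0.154, 3.134, 0.0]
force: [9.4, -0.9, -2.3]
width: 0.129
finger_force: 88.4
```

```bash
python3 -c "
from h import *
print(bpos())"
```

```text
(array([108.45,  -4.46,  57.17]), array([ 9.4,  0. , -2.3]))
```

Request:
step_arm --pt "0 0 0 0.0065 0 0 1" --pt "0 0 0 0.0065 0 0 1" --pt "0 0 0 0.0065 0 0 1" --pt "0 0 0 0.0065 0 0 1" --pt "0 0 0 0.0065 0 0 1" --pt "0 0 0 0.0065 0 0 1" --pt "0 0 0 0.0065 0 0 1"

```text
clock: 11.85
ee_pos: [0.599, 0.0353, 0.0574]
orientation: [0.154, 3.133, 0.0]
force: [12.5, -2.5, -1.9]
width: 0.127
finger_force: 88.4
```

```bash
python3 -c "
from h import *
print(bpos());plan([.6,.03,.056],174.4)"
```

```text
(array([105.46,  -4.45,  57.41]), array([12.7, -1.3, -1.9]))
t 11.85 pos [0.599  0.0353 0.0574] yaw 174.38 tilt [ 4.5e-03 -1.0e-04 -1.0e+00] F [12.5 -2.5 -1.9] w 0.127
turnz -0.0003 shift [-0.019 -0.064  0.018]
```

Request:
step_arm --pt "0 0 0 0.01 0 0 1" --pt "0 0 0 0.0125 0 0 1" --pt "0 0 0 0.0125 0 0 1" --pt "0 0 0 0.0125 0 0 1" --pt "0 0 0 0.0125 0 0 1" --pt "0 0 0 0.0125 0 0 1" --pt "0 0 0 0.0125 0 0 1" --pt "0 0 0 0.0125 0 0 1"

```text
clock: 12.65
ee_pos: [0.5914, 0.036, 0.0575]
orientation: [0.154, 3.133, 0.0]
force: [13.4, -2.3, -0.5]
width: 0.121
finger_force: 88.4
```

```bash
python3 -c "
from h import *
print(bpos());plan([.6,.03,.056],174.4)"
```

```text
(array([97.84, -4.49, 57.47]), array([13.6, -1. , -0.5]))
t 12.65 pos [0.5914 0.036  0.0575] yaw 174.38 tilt [ 4.9e-03 -2.0e-04 -1.0e+00] F [13.4 -2.3 -0.5] w 0.121
turnz -0.0003 shift [-0.114 -0.064  0.018]
```

Request:
step_arm --pt "0 0 0 0.0125 0 0 1" --pt "0 0 0 0.0125 0 0 1" --pt "0 0 0 0.0125 0 0 1" --pt "0 0 0 0.0125 0 0 1" --pt "0 0 0 0.0125 0 0 1" --pt "0 0 0 0.0125 0 0 1" --pt "0 0 0 0.0125 0 0 1" --pt "0 0 0 0.0125 0 0 1"

```text
clock: 13.45
ee_pos: [0.5836, 0.0368, 0.0576]
orientation: [0.154, 3.133, 0.0]
force: [13.5, -3.2, -2.2]
width: 0.125
finger_force: 88.4
```

Request:
step_arm --pt "0 0 0 0.0125 0 0 1" --pt "0 0 0 0.0125 0 0 1" --pt "0 0 0 0.0125 0 0 1" --pt "0 0 0 0.0125 0 0 1" --pt "0 0 0 0.0125 0 0 1" --pt "0 0 0 0.0125 0 0 1" --pt "0 0 0 0.0125 0 0 1" --pt "0 0 0 0.0125 0 0 1"

```text
clock: 14.25
ee_pos: [0.5758, 0.0375, 0.0576]
orientation: [0.154, 3.132, 0.0]
force: [14.1, -2.8, -1.5]
width: 0.125
finger_force: 88.4
```

```bash
python3 -c "
from h import *
print(bpos())"
```

```text
(array([82.13, -4.5 , 57.61]), array([14.3, -1.4, -1.5]))
```

Request:
step_arm --pt "0 0 0 0.0125 0 0 1" --pt "0 0 0 0.0125 0 0 1" --pt "0 0 0 0.0125 0 0 1" --pt "0 0 0 0.0125 0 0 1" --pt "0 0 0 0.0125 0 0 1" --pt "0 0 0 0.0125 0 0 1" --pt "0 0 0 0.0125 0 0 1"

```text
clock: 14.95
ee_pos: [0.5689, 0.0381, 0.0576]
orientation: [0.154, 3.132, -0.0]
force: [14.3, -3.5, -0.5]
width: 0.123
finger_force: 88.4
```

Request:
step_arm --pt "0 0 0 0.01 0 0 1" --pt "0 0 0 0.008 0 0 1" --pt "0 0 0 0.008 0 0 1"

```text
clock: 15.25
ee_pos: [0.5668, 0.0383, 0.0576]
orientation: [0.154, 3.132, -0.0]
force: [14.4, -3.5, -1.8]
width: 0.126
finger_force: 88.4
```

```bash
python3 -c "
from h import *
print(bpos())"
```

```text
(array([73.08, -4.56, 57.6 ]), array([14.6, -2.1, -1.8]))
```

Request:
step_arm --pt "0 0 0 0.008 0 0 1" --pt "0 0 0 0.008 0 0 1"

```text
clock: 15.45
ee_pos: [0.5656, 0.0384, 0.0576]
orientation: [0.154, 3.132, -0.0]
force: [15.1, -4.2, -1.8]
width: 0.128
finger_force: 88.4
```

```bash
python3 -c "
from h import *
print(bpos())"
```

```text
(array([71.85, -4.58, 57.63]), array([15.5, -2.7, -1.8]))
```

Request:
step_arm --pt "0 0 0 -0.03 0 0 1" --pt "0 0 0 -0.03 0 0 1" --pt "0 0 0 -0.06 0 0 1" --pt "0 0 0 -0.1 0 0 1" --pt "0 0 0 -0.15 0 0 1" --pt "0 0 0 -0.15 0 0 1" --pt "0 0 0 -0.15 0 0 1" --pt "0 0 0 -0.1 0 0 1" --pt "0 0 0 -0.1 0 0 1" --pt "0 0 0 0 0 0 1"

```text
clock: 16.45
ee_pos: [0.6328, 0.0318, 0.0562]
orientation: [0.154, 3.138, 0.0]
force: [-0.4, 0.8, -1.5]
width: 0.123
finger_force: 88.5
```

```bash
python3 -c "
from h import *
print(bpos());plan([.64,.035,.135],174.4)
c=read_camera('scene'); save('f.png',cv2.resize(c['img'][160:230,240:340],None,fx=7,fy=7,interpolation=cv2.INTER_CUBIC))"
```

```text
(array([139.41,  -4.59,  56.21]), array([-0.5,  0.7, -1.5]))
t 16.45 pos [0.6328 0.0318 0.0562] yaw 174.39 tilt [ 2.e-04  1.e-04 -1.e+00] F [-0.4  0.8 -1.5] w 0.123
turnz -0.0002 shift [-0.086  0.048 -0.985]
```

View pics/f.png

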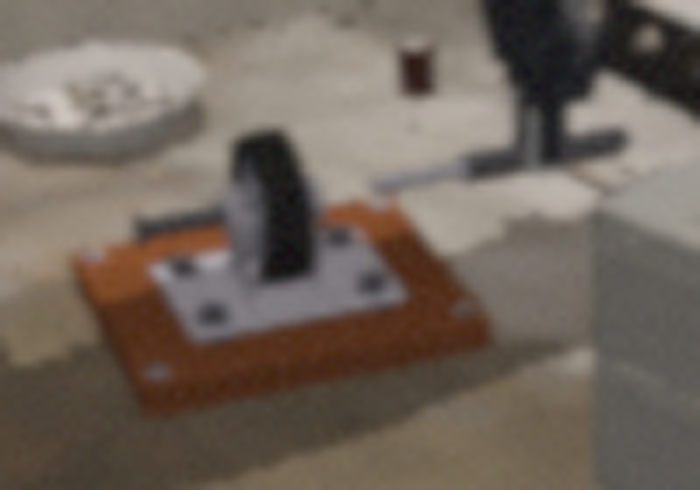

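The pin now sticks out of the near arm (140–225, row 222) and the punch is free (tip at 375,185). Next I'll carry the punch away.

Request:
step_arm --pt "0 0 0 0 0 -0.3 1" --pt "0 0 0 0 0 -0.4 1" --pt "0 0 0 0 0 -0.3 1" --pt "0 0 0 0.3 0 0 1" --pt "0 0 0 0.4 0 0 1" --pt "0 0 0 0.4 0 0 1" --pt "0 0 0 0.4 0 0 1" --pt "0 0 0 0.4 -0.2 0 1" --pt "0 0 0 0.05 -0.4 0 1" --pt "0 0 0 0 -0.4 0 1" --pt "0 0 0 0 -0.4 0 1" --pt "0 0 0 0 -0.4 0 1"

```text
clock: 17.7
ee_pos: [0.4619, -0.0972, 0.1367]
orientation: [0.153, 3.137, 0.0]
force: [1.0, -0.2, -1.1]
width: 0.121
finger_force: 88.5
```

```bash
python3 -c "
from h import *
plan([.47,-.155,.0025],174.4)"
```

```text
t 17.7 pos [ 0.4619 -0.0972  0.1367] yaw 174.41 tilt [ 4.e-04  0.e+00 -1.e+00] F [ 1.  -0.2 -1.1] w 0.121
turnz 0.0002 shift [-0.171 -0.71   1.677]
```

Request:
step_arm --pt "0 0 0 -0.08 -0.35 0 1" --pt "0 0 0 -0.09 -0.36 0.2 1" --pt "0 0 0 0 0 0.4 1" --pt "0 0 0 0 0 0.4 1" --pt "0 0 0 0 0 0.3 1" --pt "0 0 0 0 0 0.2 1" --pt "0 0 0 0 0 0.1 1" --pt "0 0 0 0 0 0 1" --pt "0 0 0 0 0 0 1"

```text
clock: 18.6
ee_pos: [0.471, -0.1541, 0.0092]
orientation: [0.153, 3.137, -0.0]
force: [0.8, 0.9, -0.7]
width: 0.126
finger_force: 88.5
```

```bash
python3 -c "
from h import *
plan([.47,-.155,.002],174.4)"
```

```text
t 18.6 pos [ 0.471  -0.1541  0.0092] yaw 174.4 tilt [ 8.e-04 -2.e-04 -1.e+00] F [ 0.8  0.9 -0.7] w 0.126
turnz 0.0 shift [ 0.012 -0.012  0.09 ]
```

Request:
step_arm --pt "0 0 0 0 0 0.05 1" --pt "0 0 0 0 0 0.035 1" --pt "0 0 0 0 0 0 1" --pt "0 0 0 0 0 0 0.4" --pt "0 0 0 0 0 0 0" --pt "0 0 0 0 0 0 0" --pt "0 0 0 0 0 0 0"

```text
clock: 19.3
ee_pos: [0.4707, -0.1541, 0.0016]
orientation: [0.154, 3.138, -0.0]
force: [0.1, -0.3, -1.1]
width: 0.501
finger_force: 0.0
```

Request:
step_arm --pt "0 0 0 0 0 -0.1 0" --pt "0 0 0 0 0 -0.3 0" --pt "0 0 0 0 0 -0.5 0" --pt "0 0 0 0 0 -0.5 0" --pt "0 0 0 0 0 -0.5 0" --pt "0 0 0 0 0 -0.3 0"

```text
clock: 19.9
ee_pos: [0.4713, -0.1543, 0.1814]
orientation: [0.153, 3.134, -0.001]
force: [0.5, 0.5, -0.9]
width: 0.498
finger_force: 0.0
```

```bash
python3 - <<'E'
from h import *
print(observe()['q'].round(3))
t=read_camera('top');s=read_camera('scene')
for n,c,box in (('top',t,(255,200,300,245)),('scene',s,(255,165,305,215))):
    x0,y0,x1,y1=box
    P=np.array([world(c,(u,v)) for u in range(x0,x1) for v in range(y0,y1)])
    q=P[(P[:,2]>.082)&(P[:,2]<.105)]; d=q[:,:2]-B0; d=np.c_[d@BX,d@BYv]*1e3
    d=d[np.abs(d).max(1)<60]; print(n,len(d),np.median(d,0).round(1),np.percentile(d,[10,90],0).round(1).tolist())
    r=place_of(n,'wheel_center')[:1]; 
    for e in r: w=world(c,e['uv'],.0595)[:2]-B0; print(e['conf'],w@BX,w@BYv)
    print('tray',[(e['conf'],world(c,e['uv'],.005).round(3)) for e in place_of(n,'tray_floor')[:1]])
    print('punch',[(e['conf'],world(c,e['uv'],.007).round(3)) for e in place_of(n,'punch_center')[:2]])
# tray rim circle from top
x0,x1,y0,y1=185,230,200,248
g=cv2.cvtColor(t['img'],cv2.COLOR_RGB2GRAY)[y0:y1,x0:x1]
H=np.array([[world(t,(u,v))[2] for u in range(x0,x1)] for v in range(y0,y1)]); vs,us=np.nonzero((H>.012)&(H<.04))
(cx,cy),r=cv2.minEnclosingCircle(np.c_[us,vs].astype(np.float32)); print('rim',world(t,(cx+x0,cy+y0),.024).round(3),r*1.76/465,len(us))
plan([*bw(0,-.0043),.14],84.4)
E
```

```text
[-0.316  0.216 -0.157  1.194  0.    -0.218]
top 97 [-0.2 -2.2] [[-9.9, -22.4], [9.5, 21.0]]
0.68 -0.004601683806210959 -0.002007802365945888
tray [(0.74, array([0.499, 0.327, 0.005]))]
punch [(0.43, array([ 0.639, -0.57 ,  0.007]))]
scene 71 [ -0.7 -17.3] [[-10.6, -31.4], [9.4, 3.6]]
0.69 0.002641698799863052 -0.0021726863817933466
tray []
punch [(0.68, array([ 0.633, -0.575,  0.007])), (0.65, array([ 0.474, -0.156,  0.007]))]
rim [0.491 0.308 0.024] 0.10735548712617607 308
t 20.3 pos [ 0.4701 -0.1539  0.1767] yaw 174.39 tilt [-1.6e-03  5.0e-04 -1.0e+00] F [-0.2 -0.7 -0.5] w 0.501
turnz 1.4999 shift [2.512 0.055 0.459]
```

Request:
step_arm --pt "0 0 -0.136 0 0 0 0" --pt "0 0 -0.136 0 0 0 0" --pt "0 0 -0.136 0 0 0 0" --pt "0 0 -0.136 0 0 0 0" --pt "0 0 -0.136 0 0 0 0" --pt "0 0 -0.136 0 0 0 0" --pt "0 0 -0.136 0 0 0 0" --pt "0 0 -0.136 0 0 0 0" --pt "0 0 -0.136 0 0 0 0" --pt "0 0 -0.136 0 0 0 0" --pt "0 0 -0.14 0 0 0 0"

```text
clock: 21.4
ee_pos: [0.4702, -0.1539, 0.1768]
orientation: [2.117, -2.321, -0.002]
force: [-0.5, -0.1, -0.1]
width: 0.499
finger_force: 0.0
```

```bash
python3 - <<'E'
from h import *
plan([*bw(0,-.0025),.13],264.4)
t=np.load('top.npy',allow_pickle=True).item()
print('rim',world(t,(206.9,224.5),.024))
im=cv2.cvtColor(t['img'],cv2.COLOR_RGB2GRAY)[195:250,180:235]
c=cv2.HoughCircles(cv2.resize(im,None,fx=4,fy=4,interpolation=cv2.INTER_CUBIC),cv2.HOUGH_GRADIENT,2,200,param1=120,param2=25,minRadius=55,maxRadius=80)
print(c)
if c is not None: print(world(t,(c[0,0,0]/4-.4+180,c[0,0,1]/4-.4+195),.024), c[0,0,2]/4*1.76/465)
E
```

```text
t 21.4 pos [ 0.4702 -0.1539  0.1768] yaw -95.27 tilt [-1.4e-03  5.0e-04 -1.0e+00] F [-0.5 -0.1 -0.1] w 0.499
turnz 0.0055 shift [-2.535 -0.054  0.586]
rim [0.49092724 0.31431728 0.024     ]
[[[109. 117.  63.]]]
[0.49341789 0.31463133 0.024     ] 0.0596129
```

Request:
step_arm --pt "0 0 0.0055 -0.3 0 0 0" --pt "0 0 0 -0.5 -0.02 0 0" --pt "0 0 0 -0.5 -0.02 0 0" --pt "0 0 0 -0.5 -0.01 0.1 0" --pt "0 0 0 -0.45 0 0.2 0" --pt "0 0 0 -0.28 0 0.28 0" --pt "0 0 0 0 0 0 0" --pt "0 0 0 0 0 0 0"

```text
clock: 22.2
ee_pos: [0.4947, 0.047, 0.1305]
orientation: [2.104, -2.331, -0.002]
force: [0.3, -0.8, 0.0]
width: 0.504
finger_force: 0.0
```

```bash
python3 - <<'E'
from h import *
plan([*bw(0,-.0025),.079],264.4);print(bpos())
E
```

```text
t 22.2 pos [0.4947 0.047  0.1305] yaw -95.87 tilt [-1.9e-03 -4.0e-04 -1.0e+00] F [ 0.3 -0.8  0. ] w 0.504
turnz -0.0045 shift [-0.006  0.007  0.644]
(array([  0.53,  -2.94, 130.53]), array([ 0.4, -0.8,  0. ]))
```

Request:
step_arm --pt "0 0 -0.0045 0 0.007 0.1 0" --pt "0 0 0 0 0 0.2 0" --pt "0 0 0 0 0 0.2 0" --pt "0 0 0 0 0 0.1 0" --pt "0 0 0 0 0 0.03 0" --pt "0 0 0 0 0 0 0" --pt "0 0 0 0 0 0 0"

```text
clock: 22.9
ee_pos: [0.4953, 0.0468, 0.0815]
orientation: [-2.108, 2.328, -0.001]
force: [0.0, -0.1, -0.1]
width: 0.5
finger_force: 0.0
```

Request:
step_arm --pt "0 0 0 0 0 0 0.3" --pt "0 0 0 0 0 0 0.6" --pt "0 0 0 0 0 0 1" --pt "0 0 0 0 0 0 1" --pt "0 0 0 0 0 0 1" --pt "0 0 0 0 0 0 1" --grip_force 50

```text
clock: 23.5
ee_pos: [0.4953, 0.047, 0.0815]
orientation: [-2.108, 2.328, -0.001]
force: [-1.0, -0.2, 5.7]
width: 0.265
finger_force: 48.9
```

```bash
python3 - <<'E'
from h import *
plan([*bw(0,-.0025),.2],264.4);print(bpos(),observe()['finger_force'])
E
```

```text
t 23.5 pos [0.4953 0.047  0.0815] yaw -95.66 tilt [ 0.0012  0.     -1.    ] F [-1.  -0.2  5.7] w 0.265
turnz -0.001 shift [-0.006  0.014 -1.481]
(array([ 1.13, -2.95, 81.5 ]), array([-0.9, -0.3,  5.7])) 48.93375726885387
```

Request:
step_arm --pt "0 0 0 0 0 -0.05 1" --pt "0 0 0 0 0 -0.1 1" --pt "0 0 0 0 0 -0.15 1" --pt "0 0 0 0 0 0 1"

```text
clock: 23.9
ee_pos: [0.496, 0.047, 0.1068]
orientation: [-2.108, 2.327, -0.002]
force: [-0.3, -0.1, -1.2]
width: 0.265
finger_force: 49.2
```

```bash
python3 - <<'E'
from h import *
plan([*bw(0,-.0025),.2],264.4);print(bpos(),observe()['finger_force'])
E
```

```text
t 23.9 pos [0.496  0.047  0.1068] yaw -95.66 tilt [ 2.7e-03  3.0e-04 -1.0e+00] F [-0.3 -0.1 -1.2] w 0.265
turnz -0.0011 shift [-0.004  0.022 -1.165]
(array([  1.75,  -2.79, 106.82]), array([-0.3, -0.2, -1.2])) 49.219749398643046
```

Request:
step_arm --pt "0 0 0 0 0 -0.3 1" --pt "0 0 0 0 0 -0.4 1" --pt "0 0 0 0 0 -0.3 1" --pt "0 0 0 -0.2 0 0 1" --pt "0 0 0 -0.4 0 0 1" --pt "0 0 0 -0.5 0 0 1" --pt "0 0 0 -0.5 0 0 1" --pt "0 0 0 -0.5 0 0 1" --pt "0 0 0 -0.5 0 0 1" --pt "0 0 0 -0.4 0 0 1" --pt "0 0 0 -0.2 0 0 1" --pt "0 0 0 0 0 0 1"

```text
clock: 25.1
ee_pos: [0.52, 0.3033, 0.1844]
orientation: [2.111, -2.326, -0.0]
force: [-0.2, -1.1, -2.1]
width: 0.266
finger_force: 49.5
```

```bash
python3 - <<'E'
from h import *
plan([.495,.319,.09],264.4)
c=read_camera('scene'); print([(e['conf'],world(c,e['uv'],.005).round(3)) for e in place_of('scene','tray_floor')[:2]])
c=read_camera('top'); print([(e['conf'],world(c,e['uv'],.005).round(3)) for e in place_of('top','tray_floor')[:2]])
E
```

```text
t 25.1 pos [0.52   0.3033 0.1844] yaw -95.55 tilt [-4.e-04 -0.e+00 -1.e+00] F [-0.2 -1.1 -2.1] w 0.266
turnz 0.0009 shift [-0.165  0.33   1.18 ]
[(0.85, array([0.484, 0.309, 0.005]))]
[(0.92, array([0.486, 0.324, 0.005]))]
```

Request:
step_arm --pt "0 0 0 -0.07 0.18 0 1" --pt "0 0 0 -0.08 0.19 0 1" --pt "0 0 0 0 0 0.3 1" --pt "0 0 0 0 0 0.4 1" --pt "0 0 0 0 0 0.3 1" --pt "0 0 0 0 0 0.2 1" --pt "0 0 0 0 0 0.13 1" --pt "0 0 0 0 0 0 1" --pt "0 0 0 0 0 0 1"

```text
clock: 26.2
ee_pos: [0.4919, 0.3168, 0.0793]
orientation: [-2.109, 2.328, -0.0]
force: [0.6, -0.3, -1.0]
width: 0.266
finger_force: 49.5
```

```bash
python3 - <<'E'
from h import *
plan([.491,.318,.065],264.4)
c=read_camera('scene'); save('g.png',cv2.resize(c['img'][120:230,190:330],None,fx=5,fy=5,interpolation=cv2.INTER_CUBIC))
E
```

```text
t 26.2 pos [0.4919 0.3168 0.0793] yaw -95.66 tilt [ 7.e-04  5.e-04 -1.e+00] F [ 0.6 -0.3 -1. ] w 0.266
turnz -0.0009 shift [-0.014  0.012  0.178]
```

View pics/g.png

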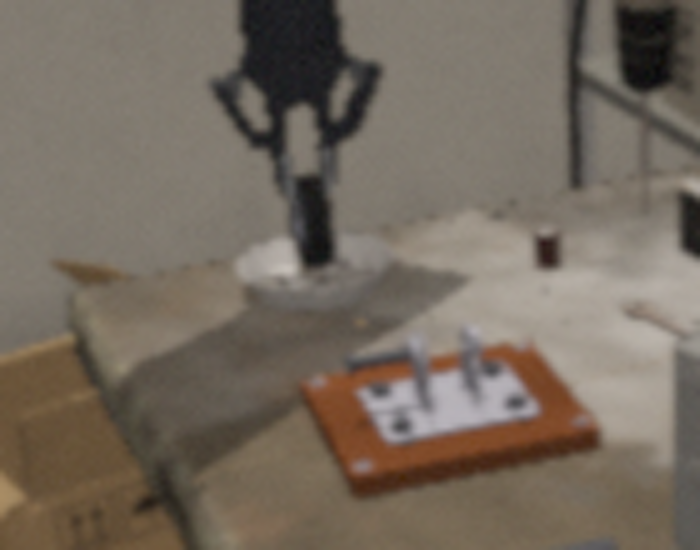

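The wheel (315,220) is held over the tray centre (315,270). The fork arms are empty and the pin still hangs in the near arm (350–410, row 357). Lowering now.

Request:
step_arm --pt "0 0 0 -0.01 0.01 0.08 1" --pt "0 0 0 0 0 0.05 1" --pt "0 0 0 0 0 0 1"

```text
clock: 26.55
ee_pos: [0.4908, 0.3173, 0.0675]
orientation: [2.108, -2.328, -0.0]
force: [-0.7, 0.2, -2.3]
width: 0.265
finger_force: 49.5
```

Request:
step_arm --pt "0 0 0 0 0 0.02 1" --pt "0 0 0 0 0 0 1"

```text
clock: 26.75
ee_pos: [0.4911, 0.3174, 0.0663]
orientation: [2.109, -2.328, -0.0]
force: [-0.1, -1.1, -2.0]
width: 0.266
finger_force: 49.5
```

Request:
step_arm --pt "0 0 0 0 0 0.015 1" --pt "0 0 0 0 0 0 1"

```text
clock: 26.95
ee_pos: [0.4912, 0.3174, 0.0652]
orientation: [2.109, -2.329, -0.0]
force: [0.4, 0.2, -1.7]
width: 0.265
finger_force: 49.5
```

Request:
step_arm --pt "0 0 0 0 0 0.0125 1" --pt "0 0 0 0 0 0 1"

```text
clock: 27.15
ee_pos: [0.4912, 0.3175, 0.0644]
orientation: [-2.109, 2.328, -0.0]
force: [0.1, -0.3, 0.3]
width: 0.269
finger_force: 49.8
```

Request:
step_arm --pt "0 0 0 0 0 0.0125 1" --pt "0 0 0 0 0 0 1"

```text
clock: 27.35
ee_pos: [0.4914, 0.3177, 0.0643]
orientation: [-2.108, 2.327, 0.0]
force: [-5.2, -2.4, 15.2]
width: 0.266
finger_force: 51.6
```

Request:
step_arm --pt "0 0 0 0 0 -0.009 1" --pt "0 0 0 0 0 0 0.45" --pt "0 0 0 0 0 0 0.3" --pt "0 0 0 0 0 0 0.2" --pt "0 0 0 0 0 0 0" --pt "0 0 0 0 0 0 0" --pt "0 0 0 0 0 0 0"

```text
clock: 28.05
ee_pos: [0.4911, 0.3174, 0.0639]
orientation: [2.109, -2.328, 0.0]
force: [-0.7, 0.3, 0.1]
width: 0.498
finger_force: 0.0
```

Request:
step_arm --pt "0 0 0 0 0 -0.05 0" --pt "0 0 0 0 0 -0.2 0" --pt "0 0 0 0 0 -0.4 0" --pt "0 0 0 0 0 -0.5 0" --pt "0 0 0 0 0 -0.4 0" --pt "0 0 0 0 0 -0.2 0" --pt "0 0 0 0 0 0 0" --pt "0 0 0 0 0 0 0"

```text
clock: 28.85
ee_pos: [0.4912, 0.3174, 0.2038]
orientation: [-2.109, 2.328, -0.0]
force: [0.2, -1.2, -0.9]
width: 0.503
finger_force: 0.0
```

```bash
python3 - <<'E'
from h import *
c=read_camera('scene'); save('i.png',cv2.resize(c['img'][130:260,200:360],None,fx=4.5,fy=4.5,interpolation=cv2.INTER_CUBIC)); print(observe()['ee_pos'])
E
```

```text
[0.49084948 0.31721104 0.20312881]
```

View pics/i.png

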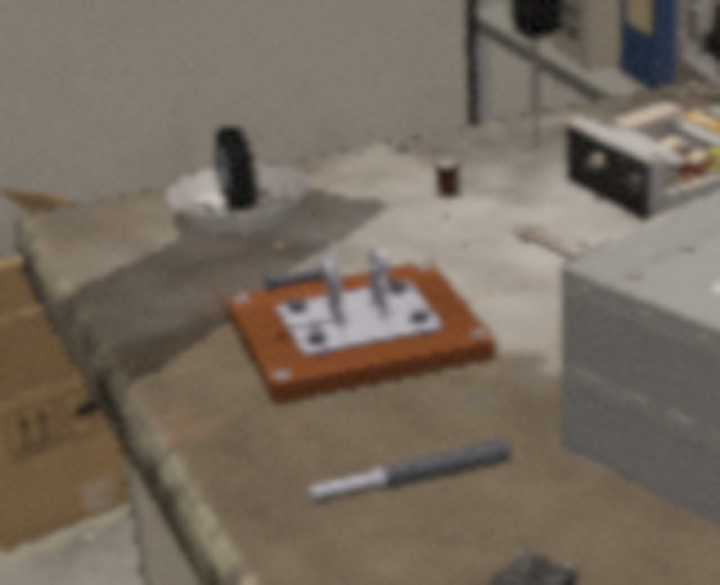

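The wheel stands in the tray (235,170), the pin hangs in the near arm (270–330, row 277), and the punch lies flat on the bench clear of the board (310–510, row 470).

```bash
python3 -c "
from cell import *
print(job_done())"
```

```text
the job is handed in; nothing more can be done
None
```

The job is done and handed in at about 29 s: the pin was pushed to about 39.5 mm with readings up to about 15 N and still hangs in the near fork arm, the punch lies flat on the bench clear of the board, and the wheel stands in the tray.

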